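# Set the photometer's filter wheel and close its light shield

## Robot

A 6-joint arm with a two-finger parallel gripper is mounted at the origin on the work surface. World frame = base frame: x ahead of the robot, y to its left, z up, the work surface at z = 0. Lengths are in mm, angles in rad, forces in N, time in s.
With the tool pointing down it reaches from about 425 to 950 mm from the base axis. Payload 3.5 kg.
Tool frame: the origin (TCP) lies at the very end of the fingers, on their centre line; the grasp point (between the pads) lies 19 mm behind it; x points along the fingers, z is the direction in which the jaws open and shut, and the axes are right-handed (so a half turn about x gives the same grasp; the last joint's range is limited). The gripper opens to 85 mm and grips with 20 to 120 N. Pads are 22 mm wide; open, the fingers measure 114 mm over their backs; the gripper's body (76 mm by 85 mm) begins 54 mm behind the grasp point. The pads swing forward as they close: fully open they stand 13 mm farther back than shut.
Start: joints at [-1.267, 0.286, 1.577, -0, 1.279, -0.15], TCP at [295.929, -606.656, 231.325] pointing down, gripper open.
Joint ranges: [-2.77, 2.77], [-0.9, 2.22], [0.21, 2.48], [-1.53, 4.67], [0.24, 2.81], [-2.84, 2.84]. Speed limits (rad/s): [2.79, 2.79, 3.14, 3.14, 3.14, 3.14].

## Interface

Orientations are given as a rotation vector (axis times angle).
In Python, from rig import bot, get_image gives the robot as it stands.
- The arm moves only by the tool apply_moves, never from a script. Its argument "moves" is a list of rows, each a list of 3 entries, a list of its own where there are three numbers: the shift along the tool's x, y, z in m, then the turn, a rotation vector about the tool's x, y, z in degrees, then the finger opening in m, from 0 to 0.0854. In form: [[[x, y, z], [wx, wy, wz], fingers], ...]. A call has 1 to 12 rows; each row is the pose to reach, as a shift and turn from the pose commanded when the call began, along the tool's axes at that moment; what a row does not reach only later rows make up. A row lasts 1/10 s, in which the tool goes at most 50 mm and 8.59 degrees, less where a joint would pass 70% of its speed; a pose out of reach is approached as far as the arm can. A call with a gripper value outside its range is refused whole. The fingers move at their own pace and stop on an object; the grip force is fixed at half the most. Time passes only in rows, so rows that repeat a pose let the fingers close. It gives the time, the measured TCP pose, the force and the opening at its end, in the units of the state.
- bot.sense(): the state, without advancing time (a new reading comes with each control period).
- get_image(name): name is "scene" or "top"; returns a dict with "frame" (480x640x3 uint8, red, green, blue), "fx", "fy", "cx", "cy" (pixels), "rvec" (rotation vector, rad) and "tvec" (3), from world to camera coordinates, as OpenCV has them. Camera axes: x right, y down, z forward; pixel columns grow to the right and rows downward; lengths in mm; the calibration is good to about 2 mm. A picture is of the moment at which its call begins. There is no depth.
- bot.sign_off(): hands the job in, once; it reports no verdict.
The state is a dict: "time": time; "joint_positions": joint angles; "joint_vel": joint speeds; "effort": joint torques, N m; "tcp_pos": TCP position; "orientation": TCP orientation; "wrist_force": force on the tool from outside, world axes, zero at the start; "moment": the same for the moment, N m; "width": finger opening in mm.
Only numpy, scipy, OpenCV 4.12 (cv2) and the standard library are available. Lean on these libraries where they do the work, as an engineer would, in place of code of your own. Each camera call takes 0.05 s, during which the arm holds its last target.

## Task

The filter wheel on top of the photometer has been left standing between two filters. Turn it by its knob, pushing the knob down to free the wheel, until the square filter shows in the window and the wheel has dropped into its index there and risen fully, and shut the light-shield lid over the sample vial. Feel for the index instead of forcing the wheel, and leave the bottles and the tube rack standing where they are.

Things in the scene. Friction and masses are not known exactly. Their poses are not given: they have to be found in the camera images.
- photometer: Filter photometer, off-white case 200 (x) x 340 (y) x 85 mm high, standing on the bench, fixed. Origin under its centre, z up, front panel and window towards -x. On its flat top: the filter wheel on the +y half, the lidded sample well on the -y half.
- wheel: Flat aluminium filter wheel, 150 mm across, 6 mm thick, level; top 99 mm above the bench when fully risen. Six filters 60 degrees apart on a 45 mm radius: five round, one square. Origin on its upright axis, in its top face; the square filter lies to its own -x. Turns freely both ways without end once pushed down; slight friction.
- knob (a point): On the wheel's axis, 38 mm above the wheel's top and 12 mm below the knob's top: the height to grip. Black bar knob fixed to the wheel, flat sided, 14 mm thick (y) x 44 mm long (x), from 16 to 50 mm above the wheel, on a round neck. The bar's long way (x) points to the square filter (at -x). The window frame's top is 6 mm above the risen wheel.
- square_filter (a point): Centre of the square filter (dark glass, 23 mm, in a 27 mm seat), in the wheel's top face, 45 mm from the axis. The other five filters are round, 23 mm.
- window (a point): Centre of the window, at the height of the risen wheel's top, 45 mm from the wheel's axis towards the photometer's -x. When the square filter is set, the wheel's axes are nearly parallel to the photometer's (see window_frame).
- spindle (a joint): How far the wheel and knob are pushed down, m: 0 fully risen. A spring pushes up: about 2 N at 0, 8 N at 3 mm (clear of the index key), 14 N at 6 mm, where the wheel meets its bed. Off its index the wheel rests against the key, 2 to 3 mm down; over an index slot it rises to 0 and is locked.
- window_frame: Aluminium frame fixed over the wheel's front edge, 54 mm wide, with a 31 x 33 mm window. Origin on the wheel's axis at the risen top. Below it hides the index key, 4.4 mm wide, which enters a 6 mm slot in the rim (one per filter, 67 mm from the axis). The key is clamped up to 5 mm to either side of the window's middle line, so each filter locks up to 3.5 mm off centre; where is only found by feel.
- wheel_bed: Dark round bed, 158 mm across, 2 mm thick, on the case under the wheel; it stops the wheel 6 mm down. Origin under its centre, on the wheel's axis.
- lid (a joint): Angle of the light-shield lid, rad: 0 shut, grows as its front edge rises; left half open at the start. Stiff hinge: it stays where it is left and needs 1 to 2 N at the front edge to close.
- lid_edge (a point): Middle of the front edge of the lid's upper face. The lid is an off-white hollow cap 120 mm long (x), 108 mm wide (y), 30 mm high, with a small lip at the front; when shut its upper face is 117 mm above the bench.
- lid_hinge (a point): Middle of the lid's hinge line at its back lower edge, 87 mm above the bench; the hinge runs along the photometer's y. The shut lid reaches 120 mm from it towards -x.
- amber_bottle: Bystander: brown glass bottle, 68 mm across, 135 mm high, beside the wheel. Origin under its centre.
- white_bottle: Bystander: white plastic bottle with a cap, 64 mm across, 120 mm high, beside the lid. Origin under its centre.
- tube_rack: Bystander: small wooden rack of test tubes, 55 x 168 mm, 96 mm high. Origin under its centre.

How it is judged (in metres and radians):
At the end, for the whole second after the job is handed in: the square filter is in the window (within 5.5 mm of its centre), the wheel has risen fully on its index (less than 0.8 mm down), the lid is shut (within 0.04 rad) and the bystanders stand where they stood (within 20 mm) (horizontal distance between square_filter and window below 0.0055 m and value of joint spindle below 0.0008 m and value of joint lid below 0.04 rad and distance of each of amber_bottle, white_bottle, tube_rack from where it was at the start of the episode below 0.02 m); the robot touches nothing.
It fails at once if the wheel is forced round or hauled up hard against its index key or the window frame (it rests there with about 6 N) (contact force between wheel and window_frame above 20 N).
It fails at once if the wheel is pushed hard onto its bed (contact force between wheel and wheel_bed above 15 N).
It fails at once if a bottle or the tube rack is shoved away or tipped (distance of any of amber_bottle, white_bottle, tube_rack from where it was at the start of the episode above 0.02 m or angle between any of amber_bottle, white_bottle, tube_rack's own z axis and vertical above 0.3 rad).
It also fails if it takes over 67 s, if anything falls off the work surface, if the arm or the gripper's body presses on something with over 40 N, if the wrist force passes 120 N, or if a joint passes its speed limit or range.

## Working session

There is one attempt and no reset: what is moved stays moved. The work goes in short steps, Python scripts to look and compute and a tool call to move; the robot and the scene stay as the last step left them, time stands still between calls to the robot, and variables do not carry over. Pictures are saved under pics/ and viewed, and the job is handed in when it is done.

Besides the shell and the picture viewer there is one more tool, called after "Emit:" as a command line: name --argument value ..., lists and objects as JSON in quotes. apply_moves: Moves the arm, as the interface text tells. Its arguments: {"type":"object","properties":{"moves":{"type":"array"}},"required":["moves"]}

```bash
mkdir -p pics; ls; cat > h.py <<'E'
import numpy as np,cv2,json
from rig import bot,get_image
def grab(n,tag):
    d=get_image(n); cv2.imwrite(f'pics/{tag}.png',cv2.cvtColor(d['frame'],cv2.COLOR_RGB2BGR))
    np.savez(f'pics/{tag}.npz',**{k:np.array(v) for k,v in d.items()}); return d
def load(tag): return dict(np.load(f'pics/{tag}.npz'))
def KR(d):
    K=np.array([[d['fx'],0,d['cx']],[0,d['fy'],d['cy']],[0,0,1]],float)
    R,_=cv2.Rodrigues(np.array(d['rvec'],float).reshape(3,1)); return K,R,np.array(d['tvec'],float).reshape(3)
def plane(d,uv,z):
    K,R,t=KR(d); c=-R.T@t; uv=np.atleast_2d(np.array(uv,float))
    r=(R.T@np.linalg.inv(K)@np.c_[uv,np.ones(len(uv))].T).T
    return c+r*((z-c[2])/r[:,2])[:,None]
def proj(d,P):
    K,R,t=KR(d); q=(K@(R@np.atleast_2d(P).T+t[:,None])).T; return q[:,:2]/q[:,2:]
E
python3 - <<'E'
from h import *
for n in('scene','top'):
    d=grab(n,n+'0'); K,R,t=KR(d); print(n,-R.T@t,R[2],d['fx'])
print(bot.sense())
E
```

```text
pics
scene [ 949.10185301 -295.37430175  965.81537858] [-0.35799581  0.38253912 -0.85176453] 567.4738121078449
top [ 452.50447262   69.93970215 1223.30538797] [ 0.10017764  0.00252252 -0.99496637] 484.6851344526564
{'time': 0.1, 'joint_positions': array([-1.26700062e+00,  2.87132559e-01,  1.57808443e+00,  3.18005428e-05,
        1.27858993e+00, -1.50026737e-01]), 'joint_vel': array([-0.00090603, -0.00055989, -0.00228339,  0.00099442, -0.00064369,
        0.00155365]), 'effort': array([ 5.11914695e-04, -4.07299054e+01, -2.93700349e+01, -1.33315043e-04,
        3.42665910e-03,  2.55534633e-07]), 'tcp_pos': array([ 295.75465022, -606.07495019,  230.01935677]), 'orientation': array([ 0.87017538,  1.39205588, -0.86777469]), 'wrist_force': array([-0.44487346,  0.2571037 , -0.58651   ]), 'moment': array([ 0.04689319, -0.05767543,  0.03302613]), 'width': 85.17311722255874}
```

View pics/scene0.png

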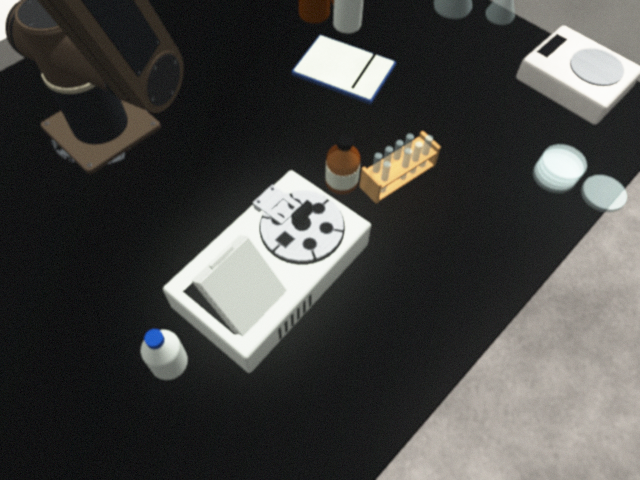

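View pics/top0.png

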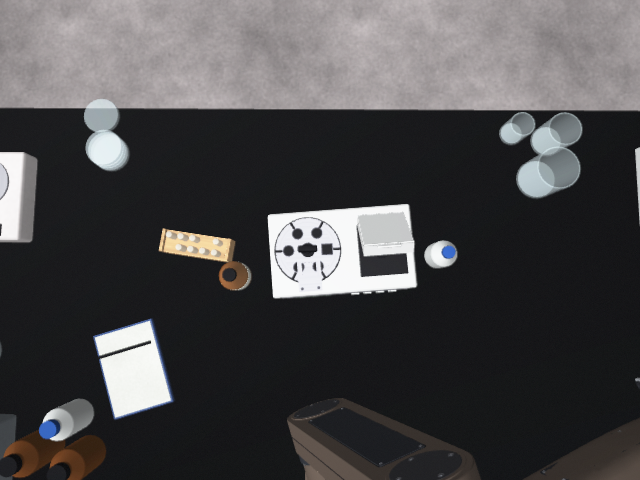

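```bash
python3 - <<'E'
from h import *
d=load('top0'); f=cv2.cvtColor(d['frame'],cv2.COLOR_RGB2BGR)
cv2.imwrite('pics/top0z.png',cv2.resize(f[190:310,255:465],None,fx=3.8,fy=3.8,interpolation=cv2.INTER_CUBIC))
d=load('scene0'); f=cv2.cvtColor(d['frame'],cv2.COLOR_RGB2BGR)
cv2.imwrite('pics/scene0z.png',cv2.resize(f[165:375,155:380],None,fx=2.8,fy=2.8,interpolation=cv2.INTER_CUBIC))
E
```

```text
(no output)
```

View pics/top0z.png

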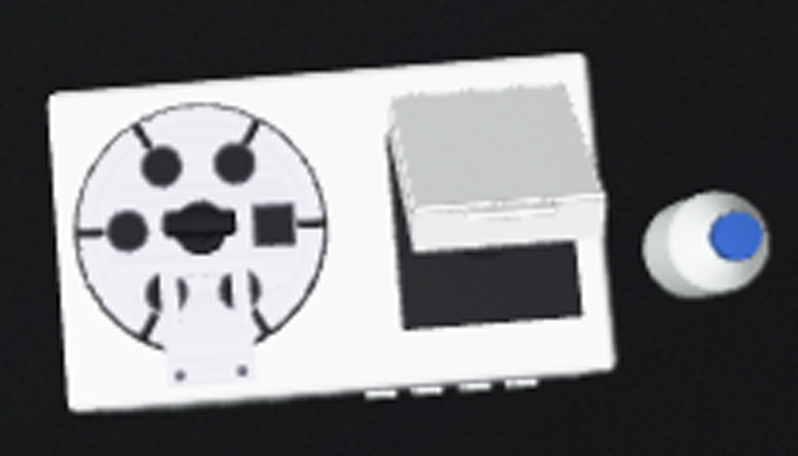

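View pics/scene0z.png

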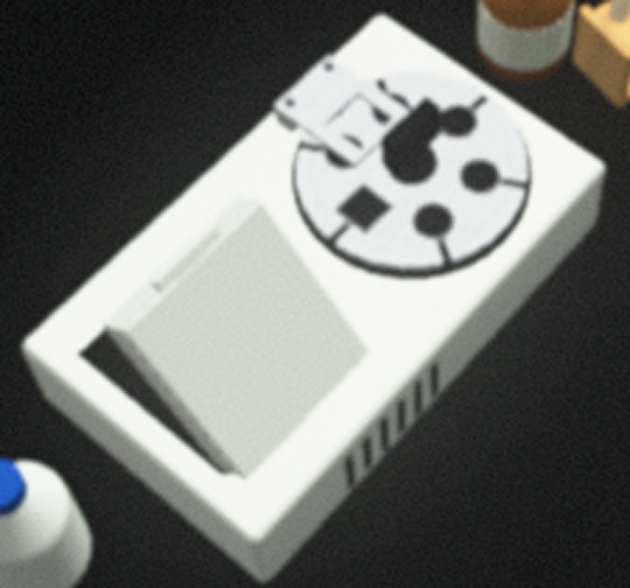

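```bash
python3 - <<'E'
from h import *
def full(p,x0,y0,s): p=np.array(p,float); return (p+0.5)/s-0.5+[x0,y0]
T=load('top0');S=load('scene0')
t=lambda p:full(p,255,190,3.8); s=lambda p:full(p,155,165,2.8)
# case top corners z=85 : back-left, back-right, front-right, front-left
pt=plane(T,t([[49,95],[585,53],[616,370],[71,411]]),85); print('caseT',pt[:,:2].round(1))
ps=plane(S,s([[606,167],[262,542],[22,348],[380,13]]),85); print('caseS',ps[:,:2].round(1))
for n,d in(('T',T),('S',S)):
    g=cv2.cvtColor(d['frame'],cv2.COLOR_RGB2GRAY)
    lo=(g<110).astype(np.uint8)
    x0,y0,x1,y1=(270,210,345,285) if n=='T' else (255,180,350,270)
    m=np.zeros_like(lo); m[y0:y1,x0:x1]=lo[y0:y1,x0:x1]
    k,l,st,c=cv2.connectedComponentsWithStats(m)
    for i in range(1,k):
        if st[i,4]>8: print(n,st[i],c[i].round(1),plane(d,c[i],97)[0,:2].round(1), plane(d,c[i],147)[0,:2].round(1))
c=pt[:,:2].mean(0); c2=ps[:,:2].mean(0); print(c,c2)
for q in (pt,ps):
    v=q[0]-q[1]; print('yaw of +y axis',np.degrees(np.arctan2(-v[0],v[1])), np.linalg.norm(v)); v=q[3]-q[2];print(np.degrees(np.arctan2(-v[0],v[1])), np.linalg.norm(v))
# lid
print('lid edge T pixel rays',t([[412,212],[604,195]]), s([[130,330],[258,205]]))
E
```

```text
caseT [[ 631.   187.5]
 [ 659.5 -147.6]
 [ 462.1 -164.1]
 [ 434.9  170.8]]
caseS [[ 633.2  186.6]
 [ 662.5 -144.1]
 [ 466.4 -164.6]
 [ 435.8  171. ]]
T [270 210  49   4 118] [287.8 210.9] [638.1 138.7] [629.9 135.6]
T [312 221  11  17  97] [316.9 231.5] [589.9  69.9] [583.8  69.9]
T [290 223  13  16  93] [296.5 232.4] [587.4 117.9] [581.4 115.7]
T [298 243  19  14 186] [307.2 249.2] [548.1  92.4] [543.8  91.4]
T [322 244  11  11 105] [326.5 248.8] [549.5  47.5] [545.2  48.5]
T [283 246  11  10  82] [288.  250.5] [544.9 137.2] [540.8 134.2]
T [333 246   8   5  19] [337.1 248.4] [550.5  22.8] [546.2  24.9]
T [275 250   7   3   9] [277.3 251. ] [543.6 162. ] [539.5 157.9]
T [270 263   2  22  30] [270.3 275.4] [486.8 177.6] [485.2 172.8]
T [294 263   3   9  21] [295.2 267. ] [506.5 120. ] [504.1 117.8]
T [313 263   3   8  19] [314.2 266.3] [508.4  75.8] [505.9  75.5]
T [321 263   2   6  12] [321.5 265.5] [510.4  58.9] [507.8  59.4]
T [322 268  14  12  26] [326.8 274.2] [490.3  46.5] [488.6  47.5]
T [289 273   7   8  18] [292.9 276.7] [483.9 125. ] [482.5 122.5]
S [255 180  23  19 220] [2
[... 305 characters left out ...]
 [320 223  13  10 101] [326.  227.5] [583.9 117.2] [604.9  93.5]
S [277 232  16  15 136] [284.4 238.9] [548.   47.4] [571.1  27.6]
S [303 239  13  10 104] [309.2 243.4] [586.   71.9] [606.9  50.8]
S [263 239  79  25 224] [302.3 255.8] [595.1  45.4] [615.5  25.8]
S [343 264   7   6  23] [347.1 267.3] [666.8  83.9] [683.   62.1]
[546.87366571  11.65555406] [549.48581193  12.21578471]
yaw of +y axis 4.863644537237042 336.32031137991675
4.627785957344371 336.0171829200057
yaw of +y axis 5.057401714702719 332.0166863709942
5.209848344506225 337.02133065025635
lid edge T pixel rays [[363.05263158 245.42105263]
 [413.57894737 240.94736842]] [[201.10714286 282.53571429]
 [246.82142857 237.89285714]]
```

```bash
python3 - <<'E'
from h import *
from scipy.spatial.transform import Rotation as Ro
T=load('top0');S=load('scene0')
o=bot.sense()['orientation']; print('tool axes cols\n',Ro.from_rotvec(o).as_matrix().round(3))
for n,d,b in(('T',T,(350,195,425,285)),('S',S,(180,225,270,345))):
    f=d['frame'][b[1]:b[3],b[0]:b[2]][:,:,::-1]
    f=cv2.convertScaleAbs(f,alpha=1.6,beta=-150)
    cv2.imwrite(f'pics/lid{n}.png',cv2.resize(f,None,fx=6 if n=='T' else 5,fy=6 if n=='T' else 5,interpolation=cv2.INTER_CUBIC))
print('bottle tops',plane(T,[235,275],135),plane(T,[448,252],120), plane(S,[345,145],135))
E
```

```text
tool axes cols
 [[-0.001  0.899  0.438]
 [ 0.002  0.438 -0.899]
 [-1.     0.    -0.002]]
bottle tops [[485.94288429 253.06962964 135.        ]] [[ 541.71948143 -229.37433319  120.        ]] [[496.64252269 258.85757008 135.        ]]
```

View pics/lidT.png

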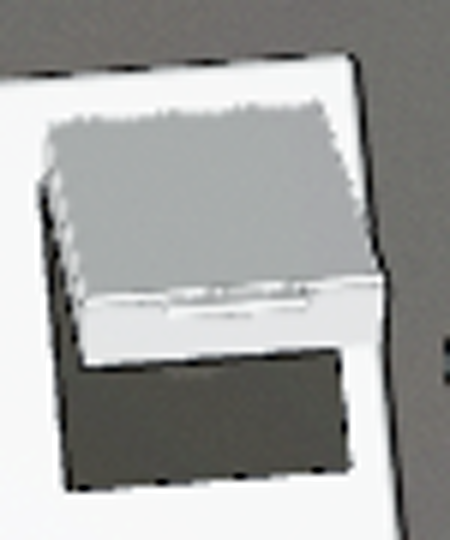

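View pics/lidS.png

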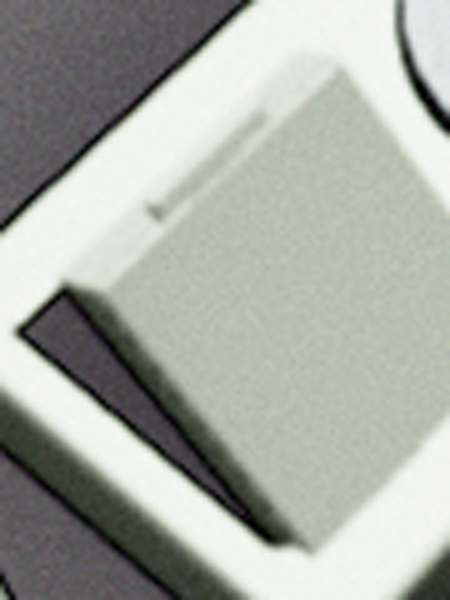

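```bash
python3 - <<'E'
from h import *
T=load('top0');S=load('scene0')
def P(d): K,R,t=KR(d); return K@np.c_[R,t]
a=np.array([[80,298],[382,273]])/6.+[350,195]; b=np.array([[340,70],[110,297]])/5.+[180,225]
X=cv2.triangulatePoints(P(T),P(S),a.T,b.T); X=(X[:3]/X[3]).T; print(X, proj(T,X)-a, proj(S,X)-b)
m=X.mean(0);print(m)
# back upper edge
a=np.array([[48,122],[322,102]])/6.+[350,195];  print(plane(T,a,117))
print('hinge pts scene', plane(S,np.array([[312,552]])/5.+[180,225],105))
psi=np.radians(4.9);ux=np.array([np.cos(psi),np.sin(psi)]);uy=np.array([-ux[1],ux[0]])
c=np.array([548.5,12]);print('edge in photometer', (m[:2]-c)@ux,(m[:2]-c)@uy)
print('wheel', (np.array([547.5,91.5])-c)@ux,(np.array([547.5,91.5])-c)@uy)
E
```

```text
[[ 550.29132779  -30.06556738  190.40786849]
 [ 561.04651695 -135.2088031   193.22171546]] [[ 0.26073996  0.18705836]
 [-0.72743841 -0.4925483 ]] [[ 0.31062604 -0.04094382]
 [-0.89090157  0.09734432]]
[555.66892237 -82.63718524 191.81479198]
[[ 625.54976611  -24.53387438  117.        ]
 [ 633.93483837 -129.91053364  117.        ]]
hinge pts scene [[ 634.09105025 -128.68265494  105.        ]]
edge in photometer -0.9408950985394331 -94.9036616525657
wheel 5.794300093229808 79.29486797031443
```

Emit:
apply_moves --moves '[[[0.0,0.04,-0.03],[-6,0,0],0],[[0.0,0.08,-0.06],[-12,0,0],0],[[0.0,0.12,-0.09],[-18,0,0],0],[[0.0,0.16,-0.12],[-24,0,0],0],[[0.0,0.2,-0.15],[-30,0,0],0],[[0.0,0.24,-0.178],[-36,0,0],0],[[0.0,0.28,-0.208],[-42,0,0],0],[[0.0,0.32,-0.237],[-48,0,0],0],[[0.0,0.36,-0.267],[-54,0,0],0],[[0.0,0.4,-0.297],[-60,0,0],0],[[0.005,0.44,-0.326],[-66,0,0],0],[[0.01,0.475,-0.352],[-66,0,0],0]]'

```text
time: 1.3
tcp_pos: [569.1, -79.7, 221.1]
orientation: [-0.029, 1.57, 0.03]
wrist_force: [0.6, -0.5, 0.6]
width: 0.2
```

```bash
python3 - <<'E'
from h import *
from scipy.spatial.transform import Rotation as Ro
s=bot.sense()
print(s['time'],s['tcp_pos'],s['joint_positions'].round(3),s['wrist_force'],s['width']);print(Ro.from_rotvec(s['orientation']).as_matrix().round(3))
E
```

```text
1.3 [569.1164293  -79.66355543 221.05686015] [-0.316  0.075  1.838  0.     1.228 -0.353] [ 0.56731648 -0.53510021  0.58643885] 0.1928728576623492
[[ 0.    -0.037  0.999]
 [ 0.     0.999  0.037]
 [-1.     0.     0.   ]]
```

Emit:
apply_moves --moves '[[[0.02,0,0],[0,0,0],0],[[0.032,0,0],[0,0,0],0],[[0.04,0,0],[0,0,0],0],[[0.045,0,-0.006],[0,0,0],0],[[0.05,0,-0.013],[0,0,0],0],[[0.057,-0.001,-0.021],[0,0,0],0],[[0.064,-0.001,-0.027],[0,0,0],0],[[0.071,-0.001,-0.033],[0,0,0],0],[[0.078,-0.0015,-0.038],[0,0,0],0],[[0.086,-0.0015,-0.042],[0,0,0],0],[[0.094,-0.002,-0.046],[0,0,0],0],[[0.099,-0.002,-0.048],[0,0,0],0]]'

```text
time: 2.5
tcp_pos: [519.9, -85.6, 121.1]
orientation: [-0.027, 1.572, 0.028]
wrist_force: [0.5, 0.1, 0.6]
width: -0.1
```

Emit:
apply_moves --moves '[[[0.002,0,0],[0,0,0],0],[[0.003,0,0],[0,0,0],0],[[0.004,0,0],[0,0,0],0],[[0.005,0,0],[0,0,0],0]]'

```text
time: 2.9
tcp_pos: [521.0, -85.7, 117.6]
orientation: [-0.028, 1.57, 0.027]
wrist_force: [-1.8, -0.0, 1.4]
width: -0.1
```

```bash
python3 - <<'E'
from h import *
for n in('scene','top'):
    d=grab(n,n+'1')
S=load('scene1');T=load('top1')
a=cv2.resize(S['frame'][150:380,150:400][:,:,::-1],None,fx=2.,fy=2.); b=cv2.resize(T['frame'][180:320,220:480][:,:,::-1],None,fx=3,fy=3)
cv2.imwrite('pics/s1z.png',a);cv2.imwrite('pics/t1z.png',b); print(bot.sense()['wrist_force'])
E
```

```text
[-0.1070335   0.24989523  0.22672524]
```

View pics/s1z.png

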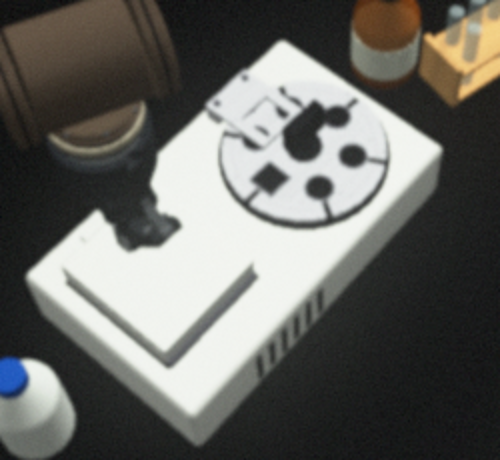

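Emit:
apply_moves --moves '[[[0.001,0,0],[0,0,0],0],[[0.002,0,0],[0,0,0],0],[[0.003,0,0],[0,0,0],0]]'

```text
time: 3.3
tcp_pos: [521.0, -85.8, 116.9]
orientation: [-0.028, 1.571, 0.028]
wrist_force: [-7.1, 1.8, 16.4]
width: -0.2
```

Emit:
apply_moves --moves '[[[-0.03,0,0],[0,0,0],0],[[-0.07,0,0],[0,0,0],0],[[-0.1,0.03,0.006],[0,0,0],0.05],[[-0.1,0.07,0.014],[0,0,0],0.05],[[-0.1,0.11,0.022],[0,0,0],0.05],[[-0.1,0.15,0.03],[0,0,0],0.05],[[-0.1,0.176,0.033],[0,0,0],0.05],[[-0.1,0.176,0.033],[0,0,0],0.05],[[-0.1,0.176,0.033],[0,0,0],0.05]]'

```text
time: 4.2
tcp_pos: [547.4, 91.6, 214.1]
orientation: [-0.029, 1.571, 0.028]
wrist_force: [-0.0, -0.1, 0.6]
width: 50.0
```

```bash
python3 - <<'E'
from h import *
print(bot.sense()['tcp_pos'],bot.sense()['wrist_force'],bot.sense()['moment'])
for n in('scene','top'):
    d=grab(n,n+'2')
S=load('scene2');T=load('top2')
a=cv2.resize(S['frame'][150:380,150:400][:,:,::-1],None,fx=2.,fy=2.); b=cv2.resize(T['frame'][180:320,220:480][:,:,::-1],None,fx=3,fy=3)
cv2.imwrite('pics/s2z.png',a);cv2.imwrite('pics/t2z.png',b)
E
```

```text
[547.39196643  91.61831629 214.10081896] [-0.03527494 -0.11751199  0.57051377] [ 0.03489791 -0.04005279  0.03217223]
```

View pics/s2z.png

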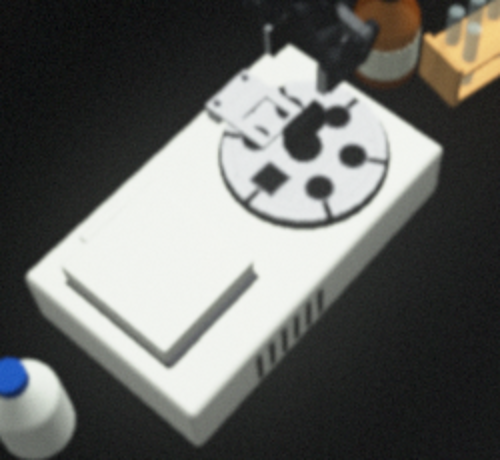

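View pics/t2z.png

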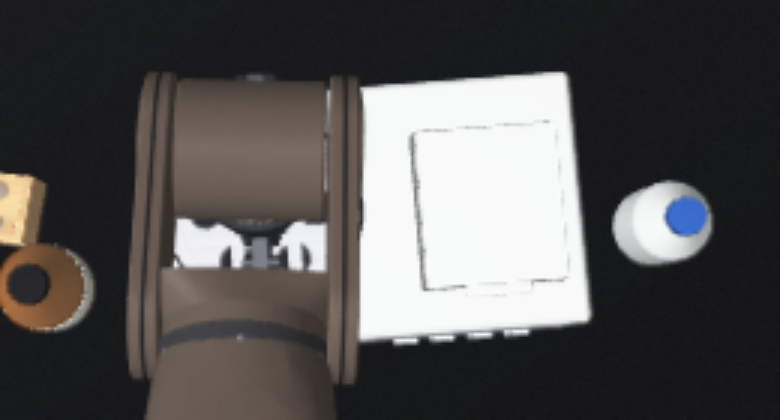

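Emit:
apply_moves --moves '[[[0.03,0,0],[0,0,0],0.05],[[0.06,0,0],[0,0,0],0.05],[[0.08,0,0],[0,0,0],0.05],[[0.09,0,0],[0,0,0],0.05],[[0.097,0,0],[0,0,0],0.05],[[0.097,0,0],[0,0,0],0.03],[[0.097,0,0],[0,0,0],0.022],[[0.097,0,0],[0,0,0],0.022]]'

```text
time: 5.1
tcp_pos: [548.4, 91.2, 118.7]
orientation: [-0.027, 1.568, 0.027]
wrist_force: [0.6, 0.2, 1.0]
width: 22.0
```

Emit:
apply_moves --moves '[[[0,0,0],[0,0,0],0.018],[[0,0,0],[0,0,0],0.016],[[0,0,0],[0,0,0],0.015],[[0,0,0],[0,0,0],0.015]]'

```text
time: 5.5
tcp_pos: [547.0, 91.4, 117.4]
orientation: [-0.028, 1.572, 0.028]
wrist_force: [-3.4, 0.3, 1.0]
width: 15.0
```

```bash
python3 - <<'E'
from h import *
s=bot.sense();print(s['tcp_pos'],s['wrist_force'],s['moment'],s['width'])
E
```

```text
[546.97009702  91.36097761 117.40698888] [-3.37232922  0.32996301  1.01208751] [-0.03975465  0.54602167  0.00273565] 15.046733265870815
```

Emit:
apply_moves --moves '[[[0,0,-0.001],[0,0,0],0.015],[[0,0,-0.001],[0,0,0],0.015],[[0,0,-0.001],[0,0,0],0.015]]'

```text
time: 5.8
tcp_pos: [546.7, 91.4, 117.4]
orientation: [-0.027, 1.57, 0.027]
wrist_force: [-0.3, 0.9, 0.2]
width: 15.3
```

Emit:
apply_moves --moves '[[[0,0,-0.0003],[0,0,0],0.012],[[0,0,-0.0003],[0,0,0],0.005],[[0,0,-0.0003],[0,0,0],0.005],[[0,0,-0.0003],[0,0,0],0.005]]'

```text
time: 6.2
tcp_pos: [546.5, 91.3, 117.4]
orientation: [-0.028, 1.57, 0.028]
wrist_force: [0.4, -0.2, -0.6]
width: 13.2
```

```bash
python3 - <<'E'
from h import *
s=bot.sense();print(s['tcp_pos'],s['wrist_force'],s['moment'],s['width'])
E
```

```text
[546.52006641  91.28649971 117.36271338] [ 0.39838352 -0.18997792 -0.56943305] [ 0.08652013 -0.28227984  0.16141899] 13.186870501618696
```

Emit:
apply_moves --moves '[[[0.0005,0,0],[0,0,0],0.005],[[0.001,0,0],[0,0,0],0.005],[[0.0015,0,0],[0,0,0],0.005],[[0.002,0,0],[0,0,0],0.005],[[0.002,0,0],[0,0,0],0.005]]'

```text
time: 6.7
tcp_pos: [546.7, 91.3, 116.9]
orientation: [-0.027, 1.57, 0.027]
wrist_force: [-1.9, -0.6, 7.3]
width: 13.2
```

Emit:
apply_moves --moves '[[[0.0005,0,0],[0,0,0],0.005],[[0.001,0,0],[0,0,0],0.005],[[0.0015,0,0],[0,0,0],0.005],[[0.0015,0,0],[0,0,0],0.005]]'

```text
time: 7.1
tcp_pos: [546.8, 91.3, 115.9]
orientation: [-0.027, 1.57, 0.027]
wrist_force: [-3.1, -0.2, 9.2]
width: 13.2
```

```bash
python3 - <<'E'
from h import *
s=bot.sense();print(s['tcp_pos'],s['wrist_force'],s['moment'],s['joint_positions'].round(3))
E
```

```text
[546.76253314  91.34735176 115.90993496] [-3.11975471 -0.21782802  9.24635543] [0.0657795  0.6020667  0.05876976] [-0.018  0.148  1.965  0.     1.028 -0.052]
```

Emit:
apply_moves --moves '[[[0.0005,0,0],[0,0,0],0.005],[[0.0005,0,-0.0004],[2,0,0],0.005],[[0.0005,0,-0.0004],[4,0,0],0.005]]'

```text
time: 7.4
tcp_pos: [546.7, 91.3, 115.7]
orientation: [0.029, 1.569, -0.029]
wrist_force: [-3.4, 1.2, 10.8]
width: 13.0
```

```bash
python3 - <<'E'
from h import *
s=bot.sense();print(s['tcp_pos'],s['wrist_force'],s['moment'],s['orientation'])
E
```

```text
[546.69831646  91.34497531 115.71676176] [-3.4194396   1.2094514  10.81269493] [0.06738473 0.64322806 0.05742276] [ 0.02889992  1.56911676 -0.02860214]
```

Emit:
apply_moves --moves '[[[0,0,0],[4,0,0],0.005],[[0,0,0],[8,0,0],0.005],[[0,0,0],[12,0,0],0.005],[[0,0,0],[16,0,0],0.005],[[0,0,0],[20,0,0],0.005],[[0,0,0],[24,0,0],0.005],[[0,0,0],[28,0,0],0.005],[[0,0,0],[32,0,0],0.005],[[0,0,0],[36,0,0],0.005],[[0,0,0],[40,0,0],0.005]]'

```text
time: 8.4
tcp_pos: [546.4, 91.6, 115.6]
orientation: [0.576, 1.493, -0.575]
wrist_force: [-3.1, 1.7, 9.7]
width: 13.0
```

```bash
python3 - <<'E'
from h import *
from scipy.spatial.transform import Rotation as Ro
s=bot.sense();print(s['tcp_pos'],s['wrist_force'],s['moment'])
z=Ro.from_rotvec(s['orientation']).as_matrix(); print(z.round(3), np.degrees(np.arctan2(z[1,2],z[0,2])))
E
```

```text
[546.38925609  91.55446496 115.62279215] [-3.07790927  1.69572489  9.7116777 ] [0.21002389 0.73675312 0.03832407]
[[ 0.001  0.671  0.741]
 [ 0.001  0.741 -0.671]
 [-1.     0.001  0.   ]] -42.180408885523555
```

Emit:
apply_moves --moves '[[[0,0,0],[4,0,0],0.005],[[0,0,0],[8,0,0],0.005],[[0,0,0],[12,0,0],0.005],[[0,0,0],[16,0,0],0.005],[[0,0,0],[20,0,0],0.005],[[0,0,0],[24,0,0],0.005],[[0,0,0],[28,0,0],0.005],[[0,0,0],[32,0,0],0.005],[[0,0,0],[36,0,0],0.005],[[0,0,0],[36,0,0],0.005]]'

```text
time: 9.4
tcp_pos: [546.2, 91.8, 115.6]
orientation: [1.056, 1.301, -1.054]
wrist_force: [-3.6, 1.8, 10.5]
width: 12.8
```

```bash
cat > st.py <<'E'
from h import *
from scipy.spatial.transform import Rotation as Ro
s=bot.sense();print(s['time'],s['tcp_pos'].round(2),s['wrist_force'].round(1),s['moment'].round(3),s['width'].round(2))
z=Ro.from_rotvec(s['orientation']).as_matrix(); print('heading',np.degrees(np.arctan2(z[1,2],z[0,2])))
E
python3 st.py
```

```text
Traceback (most recent call last):
  File "st.py", line 3, in <module>
    s=bot.sense();print(s['time'],s['tcp_pos'].round(2),s['wrist_force'].round(1),s['moment'].round(3),s['width'].round(2))
                                                                                                       ^^^^^^^^^^^^^^^^
AttributeError: 'float' object has no attribute 'round'
```

Emit:
apply_moves --moves '[[[-0.001,0,0],[0,0,0],0.005],[[-0.002,0,0],[0,0,0],0.005],[[-0.003,0,0],[0,0,0],0.005],[[-0.004,0,0],[0,0,0],0.005],[[-0.004,0,0],[0,0,0],0.005]]'

```text
time: 9.9
tcp_pos: [546.0, 91.8, 117.2]
orientation: [1.056, 1.301, -1.053]
wrist_force: [-0.5, 2.8, 2.3]
width: 13.2
```

```bash
sed -i "s/s\['width'\].round(2)/round(s['width'],2)/" st.py; python3 st.py
```

```text
9.9 [545.98  91.8  117.22] [-0.5  2.8  2.3] [ 0.655 -0.232 -0.045] 13.21
heading -78.0430436148857
```

Emit:
apply_moves --moves '[[[0,0,0],[0.5,0,0],0.005],[[0,0,0],[1,0,0],0.005],[[0,0,0],[1,0,0],0.005]]'

```text
time: 10.2
tcp_pos: [546.0, 91.7, 117.3]
orientation: [1.067, 1.294, -1.066]
wrist_force: [0.7, 5.3, 0.4]
width: 13.0
```

```bash
python3 st.py
```

```text
10.2 [545.96  91.71 117.26] [0.7 5.3 0.4] [ 1.014 -0.353  0.271] 12.96
heading -78.9916142566442
```

Emit:
apply_moves --moves '[[[0,0,0],[0.5,0,0],0.005],[[0,0,0],[1,0,0],0.005],[[0,0,0],[1,0,0],0.005]]'

```text
time: 10.5
tcp_pos: [545.9, 91.7, 117.3]
orientation: [1.081, 1.287, -1.079]
wrist_force: [1.6, 5.4, 0.5]
width: 13.2
```

```bash
python3 st.py
```

```text
10.5 [545.93  91.73 117.27] [1.6 5.4 0.5] [ 1.05  -0.383  0.231] 13.24
heading -80.00718182505022
```

Emit:
apply_moves --moves '[[[0,0,0],[0.5,0,0],0.005],[[0,0,0],[1,0,0],0.005],[[0,0,0],[1,0,0],0.005]]'

```text
time: 10.8
tcp_pos: [545.9, 91.7, 117.3]
orientation: [1.094, 1.279, -1.092]
wrist_force: [0.6, 6.0, 0.8]
width: 13.3
```

```bash
python3 st.py
```

```text
10.8 [545.95  91.73 117.26] [0.6 6.  0.8] [ 1.031 -0.408  0.248] 13.3
heading -81.01275122401266
```

Emit:
apply_moves --moves '[[[0,0,0],[0.5,0,0],0.005],[[0,0,0],[1,0,0],0.005],[[0,0,0],[1,0,0],0.005]]'

```text
time: 11.1
tcp_pos: [545.9, 91.7, 117.3]
orientation: [1.107, 1.272, -1.105]
wrist_force: [0.8, 5.2, 1.1]
width: 13.1
```

```bash
python3 st.py
```

```text
11.1 [545.92  91.74 117.25] [0.8 5.2 1.1] [ 1.062 -0.368  0.228] 13.1
heading -82.01061703738158
```

Emit:
apply_moves --moves '[[[0,0,0],[0.5,0,0],0.005],[[0,0,0],[1,0,0],0.005],[[0,0,0],[1,0,0],0.005]]'

```text
time: 11.4
tcp_pos: [545.9, 91.8, 117.3]
orientation: [1.12, 1.265, -1.118]
wrist_force: [0.2, 5.1, 0.8]
width: 13.1
```

```bash
python3 st.py
```

```text
11.4 [545.93  91.76 117.27] [0.2 5.1 0.8] [ 1.074 -0.452  0.186] 13.1
heading -83.01626095961606
```

Emit:
apply_moves --moves '[[[0,0,0],[0.5,0,0],0.005],[[0,0,0],[1,0,0],0.005],[[0,0,0],[1,0,0],0.005]]'

```text
time: 11.7
tcp_pos: [546.0, 91.8, 117.4]
orientation: [1.133, 1.257, -1.131]
wrist_force: [0.8, 5.1, 1.2]
width: 13.1
```

```bash
python3 st.py
```

```text
11.7 [545.97  91.78 117.38] [0.8 5.1 1.2] [ 1.074 -0.332  0.123] 13.08
heading -84.0184871986408
```

Emit:
apply_moves --moves '[[[0,0,0],[0.5,0,0],0.005],[[0,0,0],[0.5,0,0],0.005]]'

```text
time: 11.9
tcp_pos: [546.0, 91.8, 117.5]
orientation: [1.14, 1.253, -1.138]
wrist_force: [0.0, 4.7, 1.2]
width: 13.3
```

```bash
python3 st.py
```

```text
11.9 [546.    91.79 117.5 ] [0.  4.7 1.2] [ 1.028 -0.282  0.204] 13.32
heading -84.52670803568533
```

Emit:
apply_moves --moves '[[[0,0,0],[0.5,0,0],0.005],[[0,0,0],[0.5,0,0],0.005]]'

```text
time: 12.1
tcp_pos: [546.1, 91.8, 118.2]
orientation: [1.147, 1.249, -1.145]
wrist_force: [-0.6, 5.6, 4.9]
width: 12.9
```

```bash
python3 st.py
```

```text
12.1 [546.13  91.81 118.25] [-0.6  5.6  4.9] [0.989 0.042 0.044] 12.91
heading -85.0742600677851
```

Emit:
apply_moves --moves '[[[-0.0005,0,0],[0.3,0,0],0.005],[[-0.001,0,0],[0.5,0,0],0.005],[[-0.0015,0,0],[0.5,0,0],0.005],[[-0.0015,0,0],[0.5,0,0],0.005]]'

```text
time: 12.5
tcp_pos: [546.1, 91.8, 119.4]
orientation: [1.153, 1.245, -1.151]
wrist_force: [1.1, 5.2, 2.5]
width: 12.7
```

```bash
python3 st.py
```

```text
12.5 [546.12  91.82 119.38] [1.1 5.2 2.5] [ 1.023 -0.155  0.059] 12.73
heading -85.56874652431706
```

Emit:
apply_moves --moves '[[[-0.0005,0,0],[0,0,0],0.005],[[-0.0005,0,0],[0,0,0],0.0145],[[-0.0005,0,0],[0,0,0],0.016],[[-0.0005,0,0],[0,0,0],0.018],[[-0.0005,0,0],[0,0,0],0.018]]'

```text
time: 13.0
tcp_pos: [545.2, 90.5, 118.7]
orientation: [1.149, 1.246, -1.153]
wrist_force: [-0.9, -0.8, -0.3]
width: 18.1
```

```bash
python3 st.py
```

```text
13.0 [545.18  90.46 118.73] [-0.9 -0.8 -0.3] [-0.016  0.009  0.064] 18.14
heading -85.50377946937456
```

Emit:
apply_moves --moves '[[[0,0,0],[0,0,0],0.03],[[0,0,0],[0,0,0],0.04],[[-0.02,0,0],[0,0,0],0.045],[[-0.05,0,0],[0,0,0],0.03],[[-0.05,0,0],[0,0,0],0],[[-0.05,0,0],[0,0,0],0],[[-0.04,0,0],[0,0,0],0],[[-0.035,0,0],[0,0,0],0],[[-0.035,0,0],[0,0,0],0]]'

```text
time: 13.9
tcp_pos: [543.9, 91.2, 151.3]
orientation: [1.149, 1.25, -1.155]
wrist_force: [0.3, -0.5, 0.0]
width: 0.4
```

```bash
python3 st.py
```

```text
13.9 [543.94  91.24 151.26] [ 0.3 -0.5  0. ] [-0.002  0.025 -0.019] 0.36
heading -85.50171343993173
```

Emit:
apply_moves --moves '[[[0,0,0],[0,0,0],0],[[0,0,0],[0,0,0],0],[[0.001,0,0],[0,0,0],0],[[0.001,0,0],[0,0,0],0]]'

```text
time: 14.3
tcp_pos: [545.9, 91.3, 153.4]
orientation: [1.151, 1.245, -1.151]
wrist_force: [0.5, -0.2, -0.2]
width: 0.0
```

Emit:
apply_moves --moves '[[[0.0005,0,0],[0,0,0],0],[[0.001,0,0],[0,0,0],0],[[0.001,0,0],[0,0,0],0]]'

```text
time: 14.6
tcp_pos: [545.7, 91.3, 152.3]
orientation: [1.151, 1.245, -1.151]
wrist_force: [0.4, -0.0, 0.2]
width: -0.4
```

Emit:
apply_moves --moves '[[[0.0005,0,0],[0,0,0],0],[[0.0005,0,0],[0,0,0],0]]'

```text
time: 14.8
tcp_pos: [545.7, 91.3, 151.8]
orientation: [1.151, 1.245, -1.151]
wrist_force: [0.2, 0.3, -0.0]
width: -0.0
```

Emit:
apply_moves --moves '[[[0.0005,0,0],[0,0,0],0],[[0.0005,0,0],[0,0,0],0]]'

```text
time: 15.0
tcp_pos: [545.7, 91.3, 151.2]
orientation: [1.151, 1.245, -1.151]
wrist_force: [-0.1, -0.0, -0.2]
width: -0.1
```

Emit:
apply_moves --moves '[[[0.0005,0,0],[0,0,0],0],[[0.001,0,0],[0,0,0],0],[[0.001,0,0],[0,0,0],0]]'

```text
time: 15.3
tcp_pos: [545.7, 91.2, 150.2]
orientation: [1.151, 1.245, -1.151]
wrist_force: [-0.1, 0.1, 0.4]
width: -0.1
```

Emit:
apply_moves --moves '[[[0.0005,0,0],[0,0,0],0],[[0.0005,0,0],[0,0,0],0]]'

```text
time: 15.5
tcp_pos: [545.7, 91.3, 149.8]
orientation: [1.151, 1.245, -1.151]
wrist_force: [-0.7, -0.6, -0.4]
width: -0.2
```

Emit:
apply_moves --moves '[[[0.0005,0,0],[0,0,0],0],[[0.0005,0,0],[0,0,0],0]]'

```text
time: 15.7
tcp_pos: [545.7, 91.3, 149.2]
orientation: [1.151, 1.245, -1.151]
wrist_force: [0.9, -0.8, -0.3]
width: -0.1
```

Emit:
apply_moves --moves '[[[0.0005,0,0],[0,0,0],0],[[0.0005,0,0],[0,0,0],0]]'

```text
time: 15.9
tcp_pos: [545.9, 91.3, 149.0]
orientation: [1.151, 1.245, -1.151]
wrist_force: [-0.5, 0.1, 0.5]
width: 0.1
```

Emit:
apply_moves --moves '[[[0.0005,0,0],[0,0,0],0],[[0.0005,0,0],[0,0,0],0]]'

```text
time: 16.1
tcp_pos: [546.0, 91.2, 148.7]
orientation: [1.151, 1.245, -1.151]
wrist_force: [-0.6, -0.5, 2.4]
width: 0.5
```

Emit:
apply_moves --moves '[[[-0.04,0,0],[0,0,0],0],[[-0.09,0,0],[0,0,0],0],[[-0.12,0,0.04],[0,0,0],0],[[-0.12,0,0.09],[0,0,0],0],[[-0.12,0,0.14],[0,0,0],0],[[-0.12,0,0.19],[0,0,0],0],[[-0.12,0,0.24],[0,0,0],0],[[-0.12,0,0.29],[0,0,0],0],[[-0.12,0,0.34],[0,0,0],0],[[-0.12,0,0.38],[0,0,0],0],[[-0.12,0,0.38],[0,0,0],0]]'

```text
time: 17.2
tcp_pos: [574.9, -292.5, 267.2]
orientation: [1.154, 1.243, -1.156]
wrist_force: [-0.9, 0.6, 0.4]
width: 0.1
```

```bash
python3 - <<'E'
from h import *
for n in('scene','top'): grab(n,n+'3')
S=load('scene3');T=load('top3')
a=cv2.resize(S['frame'][150:380,150:400][:,:,::-1],None,fx=3,fy=2.6*3/2.6)[:600]; b=cv2.resize(T['frame'][180:320,220:480][:,:,::-1],None,fx=3,fy=3,interpolation=cv2.INTER_CUBIC)
cv2.imwrite('pics/s3z.png',a);cv2.imwrite('pics/t3z.png',b)
E
python3 st.py
```

```text
17.3 [ 575.21 -288.15  267.37] [-0.2 -0.  -0.3] [0.009 0.013 0.013] -0.0
heading -85.60507991674827
```

View pics/s3z.png

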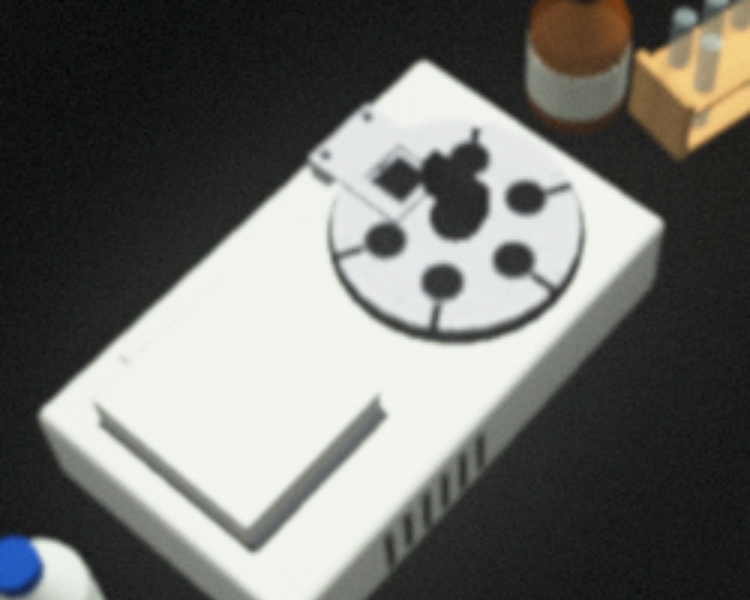

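View pics/t3z.png

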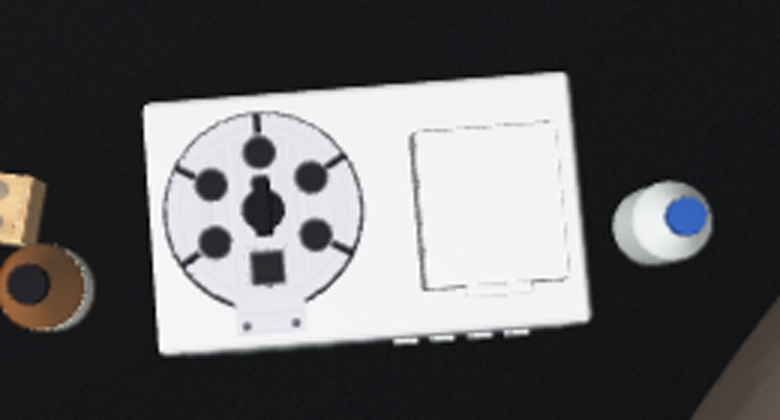

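The pictures show the square filter in the window frame (top zoom, about (267,267)). The lid lies flat, and the bottles and rack are where they were.

```bash
python3 -c "
from h import *
print(bot.sign_off())"
```

```text
the job is handed in; nothing more can be done
None
```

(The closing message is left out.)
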